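# Check the light meter with the reference cell

### The job

First wind the lamp's clockwork timer: turn the key on top of the light meter clockwise (seen from above), taking a fresh grip as often as needed, until it is fully wound against its stop. Then take the taller of the two glass cells out of its rack, touching it with the fingers only on its two broad frosted faces and never on the clear end windows, and hold it upright and still in the middle of the gap between the two lenses, clear of the meter, so that the light runs straight in at one end window and out at the other through the middle of the glass. Finish while still holding it there in the gripper, and leave everything else where it stands.

Things in the scene. Friction and masses are not known exactly. Their poses are not given: they have to be found in the camera images.
- meter: Light meter, fixed: base plate 12 mm thick, 85 mm wide (x -170 to 200 mm), two white housings 78 mm wide, tops 104 mm above the table: detector (x -155 to -75) and longer lamp (x 75 to 180). Black lens barrels 30 mm across reach in from them to x -60 and 60, leaving a 120 mm gap. Origin on the table under the gap's middle; x runs along the light towards the lamp, z up.
- light_path (a point): Middle of the light path: the point midway between the two lenses, on their common axis, 75 mm above the table. Its x axis is the direction of the light, level; z up.
- key (a joint): Angle of the winding key, rad: 0 unwound, grows as the key turns clockwise seen from above, hard stop at 3.2 (fully wound). The spring pulls back only weakly and an inner brake holds the key wherever it is let go; turning takes about 0.1 N m.
- key_grip (a point): Grip point of the key, a flat upright steel wing on top of the lamp housing: 38 mm long (its x), 7 mm thick (its y), reaching from 116 to 142 mm above the table. The point lies on the upright turning axis, 132 mm above the table, 28 mm above the housing, 125 mm from the gap's middle along the meter's x. x and y turn with the key; z up.
- cell: Taller glass cell, an upright solid block, 50 g: 33 mm (x) x 14 mm (y) x 45 mm high (z). The broad faces (32 x 45 mm, facing +y and -y) are frosted: grip these. The narrow ends (facing +x and -x) are the clear windows, 10 mm wide: keep fingers off. Origin: centre of its underside. It starts 8 mm deep in a rack seat, underside 10 mm and top 55 mm above the table.
- cell_middle (a point): Middle of the taller cell, 22.5 mm above its underside; axes as the cell's.
- rack: Grey plastic rack fixed to the table, 150 mm (its x) x 50 mm (its y) x 18 mm high, origin at the centre of its underside; two like seats 40 mm either side of its middle along x, 8 mm deep, about 1 mm clearance all round. The cells stand with their x along the rack's x; which seat holds the taller one changes.
- short_cell: The shorter cell in the other seat: same footprint, only 25 mm high (its top at 35 mm). Leave it alone.
- bracket_a: Bystander: an upturned-U bracket of painted grey sheet metal, 70 x 55 x 47 mm high, standing beside the light meter. Leave it alone. Origin: centre of its underside.
- bracket_b: Bystander: a second bracket like it, farther back. Leave it alone. Origin: centre of its underside.
- vial: Bystander: a small jar with a black cap, 26 mm across, 55 mm high, near the rack. Leave it alone. Origin: centre of its underside.
- tub: Bystander: an open white plastic tub, 110 x 80 x 35 mm. Leave it alone. Origin: centre of its underside.
- brush: Bystander: a paint brush lying on the table, 170 mm long. Leave it alone. Origin: centre of its underside.
- bottle: Bystander: a white plastic bottle, 56 mm across, 100 mm high. Leave it alone. Origin: centre of its underside.
Not all that is in view belongs to the job. What is shaped like the cell but blue is not meant.

How it is judged:
By the outcome, as a careful person would: the job done as asked, in the order asked, and still so for the second after the job is handed in, while the arm keeps its last pose, push and grip.
It also fails if it takes over 56 s, if anything falls off the work surface, if the arm or the gripper's body presses on something with over 40 N, if the wrist force passes 120 N, or if a joint passes its speed limit or range.

### The arm

A 7-joint arm with a two-finger parallel gripper is mounted at the origin on the work surface. World frame = base frame: x ahead of the robot, y to its left, z up, the work surface at z = 0. Lengths are in m, angles in degrees, forces in N, time in s.
With the tool pointing down it reaches from about 0.425 to 0.875 m from the base axis. Payload 4.7 kg.
Tool frame: the origin (TCP) lies on the mounting face of the last link; the fingertips stand 182 mm ahead of it and the grasp point (between the pads) lies 164 mm ahead of it; z points along the fingers, y is the line along which they close (so a half turn about z gives the same grasp; the last joint's range is limited). The gripper opens to 87 mm and grips with 3 to 60 N. Pads are 19 mm wide; open, the fingers measure 117 mm over their backs; the gripper's body (75 mm by 190 mm) begins 51 mm behind the grasp point.
Start: joints at [-65.311, 18.392, -4.016, 83.108, 1.295, 78.541, -3.26], TCP at [0.263, 0.594, 0.405] pointing down, gripper open.
Joint ranges: [-163.93, 163.93], [-17.29, 119.83], [-79.2, 71.16], [3.27, 140.29], [-89.18, 269.18], [5.43, 117.66], [-154.24, 154.24]. Speed limits (degrees/s): [147.25, 147.25, 180, 180, 180, 180, 180].

### API

Orientations are given as [roll, pitch, yaw] about the fixed x, y, z axes, in that order (R = Rz(yaw) Ry(pitch) Rx(roll)).
In Python, from cell import env gives the robot as it stands.
- The arm moves only by the tool servo_tool, never from a script. Its argument "plan" is a list of rows, each an object with "xyz": the shift along the tool's x, y, z in cm, a list of three; "twist": the turn, a rotation vector about the tool's x, y, z in degrees, a list of three; "jaw": the closure, from 0 (fully open) to 1 (shut). In form: [{"xyz": [x, y, z], "twist": [wx, wy, wz], "jaw": jaw}, ...]. A call has 1 to 10 rows; each row is the pose to reach, as a shift and turn from the pose commanded when the call began, along the tool's axes at that moment; what a row does not reach only later rows make up. A row lasts 1/12 s, in which the tool goes at most 41.7 mm and 7.16 degrees, less where a joint would pass 70% of its speed; a pose out of reach is approached as far as the arm can. A call with a gripper value outside its range is refused whole. The fingers move at their own pace and stop on an object; "newtons" is the grip in N (left out, the last holds). Time passes only in rows, so rows that repeat a pose let the fingers close. It gives the time, the measured TCP pose, the force, the opening and the grip force at its end, in the units of the state.
- env.get_obs(): the state, without advancing time (a new reading comes with each control period).
- env.read_camera(name): name is "side" or "top" or "wrist"; returns a dict with "img" (420x560x3 uint8, red, green, blue), "camera_matrix" (3x3 intrinsics, pixels), "k1" (the pictures are not rectified: a ray, as slopes to the right and down, at radius r is drawn at 1 + k1 r^2 times it, then the intrinsics apply), "R" (3x3) and "t" (3): a world point X has camera coordinates R X + t. Camera axes: x right, y down, z forward; pixel columns grow to the right and rows downward; lengths in m; the calibration is good to about 2 mm. A picture is of the moment at which its call begins. There is no depth.
- env.sign_off(): hands the job in; it is judged then, once.
The state is a dict: "time_s": time; "qpos": joint angles; "joint_velocities": joint speeds; "effort": joint torques, N m; "tool_pos": TCP position; "tool_rot": TCP orientation; "force": force on the tool from outside, world axes, zero at the start; "wrist_torque": the same for the moment, N m; "grip_width": finger opening in m; "grasp_force": force on a finger pad.
Only numpy, scipy, OpenCV 4.12 (cv2) and the standard library are available. Lean on these libraries where they do the work, as an engineer would, in place of code of your own. Each camera call takes 0.05 s, during which the arm holds its last target. There are 200 camera calls.

## Working session

There is one attempt and no reset: what is moved stays moved. The work goes in short steps, Python scripts to look and compute and a tool call to move; the robot and the scene stay as the last step left them, time stands still between calls to the robot, and variables do not carry over. Pictures are saved under pics/ and viewed, at most 10 in all, crops included, and the job is handed in when it is done.

Besides the shell and the picture viewer there is one more tool, called by a JSON object that holds its "fn" and its "kwargs", one argument or row to a line. servo_tool: Moves the arm, as the interface text tells. Its arguments: {"type":"object","properties":{"plan":{"type":"array","items":{"type":"object","properties":{"xyz":{"type":"array","items":{"type":"number"}},"twist":{"type":"array","items":{"type":"number"}},"jaw":{"type":"number"}}}},"newtons":{"type":"number"}},"required":["plan"]}

```bash
mkdir -p pics; ls
cat > h.py <<'E'
import numpy as np, cv2
from scipy.spatial.transform import Rotation as Rn
from cell import env
def cam(n,save=None):
    c=env.read_camera(n)
    if save: cv2.imwrite('pics/'+save,c['img'][:,:,::-1])
    return c
def ray(c,u,v):
    K=np.array(c['camera_matrix']); d=np.array([(u-K[0,2])/K[0,0],(v-K[1,2])/K[1,1]]); s=d.copy()
    for _ in range(20): s=d/(1+c['k1']*(s@s))
    R=np.array(c['R']);t=np.array(c['t'])
    return -R.T@t, R.T@np.array([s[0],s[1],1.])
def onz(c,u,v,z):
    o,d=ray(c,u,v); return o+d*(z-o[2])/d[2]
def proj(c,X):
    p=np.array(c['R'])@np.array(X)+np.array(c['t']); s=p[:2]/p[2]; s=s*(1+c['k1']*(s@s))
    K=np.array(c['camera_matrix']); return np.array([K[0,0]*s[0]+K[0,2],K[1,1]*s[1]+K[1,2]])
E
python3 - <<'E'
from h import *
for n in ('top','side'):
    c=cam(n,n+'0.png'); print(n,(-np.array(c['R']).T@c['t']).round(3))
o=env.get_obs(); print(o)
E
```

```text
pics
top [ 0.364 -0.026  1.637]
side [-0.028 -0.791  0.73 ]
{'time_s': 0.1, 'qpos': array([-65.31079082,  18.43400545,  -4.01658554,  83.16798537,
         1.29615172,  78.53905628,  -3.26232511]), 'joint_velocities': array([-0.01882408, -0.16583217, -0.06766547, -0.21990387,  0.09671902,
        0.01912136,  0.02518421]), 'effort': array([-1.23823056e-04, -4.92572987e+01, -4.05759634e-01, -3.13398314e+01,
       -6.41116197e-02,  3.94775870e-02,  8.62745037e-05]), 'tool_pos': array([0.2630987 , 0.59417655, 0.40377927]), 'tool_rot': array([-1.79904251e+02,  6.17149648e-03,  1.56119297e+02]), 'force': array([-0.49986378, -0.09664205, -0.36138052]), 'wrist_torque': array([-0.00593603, -0.00485708, -0.03490417]), 'grasp_force': 0.0, 'grip_width': 0.08708822782463703}
```

View pics/top0.png

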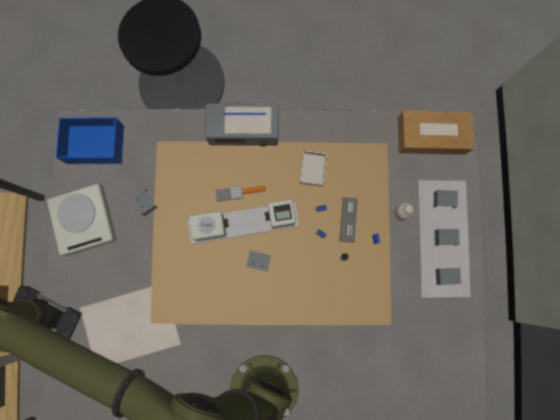

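View pics/side0.png

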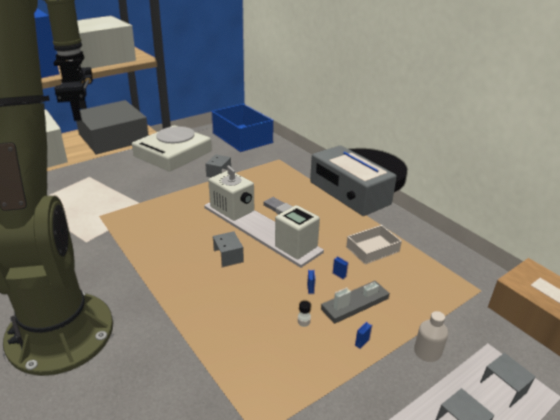

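The top view shows the meter from (190,228) to (298,216). The lamp and key are on the left near (207,225), the detector on the right at (283,214), and the rack at (348,220). The side view shows two cells in the rack at about (343,297) and (371,290).

Run:
```python
from h import *
a=cv2.imread('pics/top0.png');b=cv2.imread('pics/side0.png')
A=cv2.resize(a[180:270,180:380],None,fx=4,fy=4,interpolation=3)
B1=cv2.resize(b[150:240,190:290],(400,360//1)[:2],interpolation=3)[:240]
B2=cv2.resize(b[260:320,300:400],(400,240),interpolation=3)
cv2.imwrite('pics/z0.png',np.vstack([A,np.hstack([B1,B2])]))
c=cam('top')
for n,u,v,z in [('key',207,225,.142),('lampcorner',190,242,.012),('det corner',298,225,.012),('rack',348,220,.018),('rackTop',349,198,.018),('rackBot',347,241,.018),('vial',345,257,.055),('brA',259,261,.047)]:
    print(n,onz(c,u,v,z).round(3))
```

```text
key [0.522 0.178 0.142]
lampcorner [0.478 0.251 0.012]
det corner [ 0.538 -0.109  0.012]
rack [ 0.555 -0.276  0.018]
rackTop [ 0.63  -0.281  0.018]
rackBot [ 0.485 -0.272  0.018]
vial [ 0.43  -0.26   0.055]
brA [0.416 0.019 0.047]
```

View pics/z0.png

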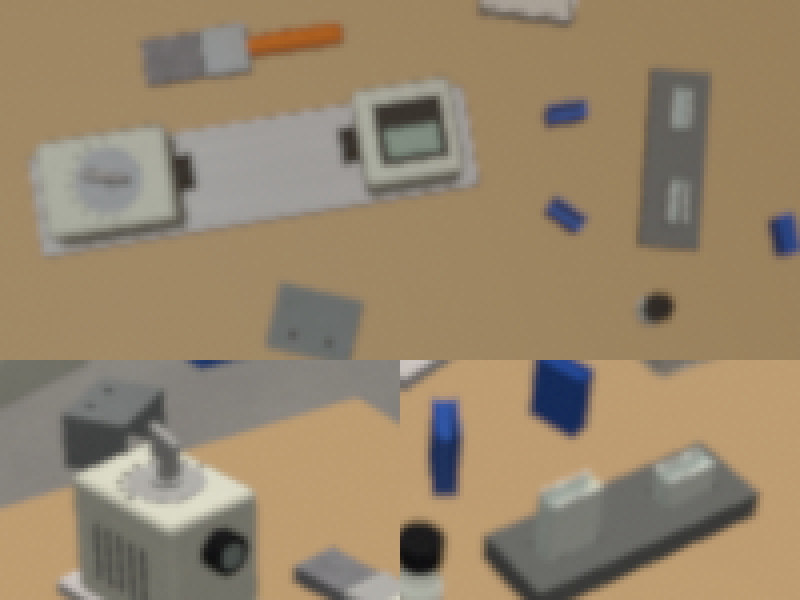

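The taller cell is in the near seat, toward the robot at about x 0.515. The shorter one is in the far seat. I'll refine the meter axis, then start moving.

Run:
```python
from h import *
c=cam('top'); z=lambda x,y:(180+x/4,180+y/4)
ang=lambda a,b:np.degrees(np.arctan2(*(a-b)[:2][::-1]))
l=onz(c,*z(45,255),.012);d=onz(c,*z(478,185),.012);print('plate edge',np.linalg.norm(l-d),ang(l,d))
l=onz(c,*z(193,172),.075);d=onz(c,*z(342,145),.075);m=(l+d)/2;print('gap',np.linalg.norm(l-d),ang(l,d),m)
a=onz(c,*z(82,176),.142);b=onz(c,*z(130,184),.142);print('key',np.linalg.norm(a-b),ang(a,b),(a+b)/2,'dist to gap',np.linalg.norm(((a+b)/2-m)[:2]))
```

```text
plate edge 0.365906551941906 99.66245907147093
gap 0.1217188293560043 100.78773211024098 [0.54726539 0.05867775 0.075     ]
key 0.03767611877247728 81.01154176349488 [0.52176547 0.17922642 0.142     ] dist to gap 0.12321618485433078
```

{"fn": "servo_tool", "kwargs": {
  "plan": [
    {"xyz":[-20,-14,0],"twist":[0,0,28],"jaw":0},
    {"xyz":[-20,-14,0],"twist":[0,0,28],"jaw":0},
    {"xyz":[-20,-14,0],"twist":[0,0,28],"jaw":0},
    {"xyz":[-20,-14,0],"twist":[0,0,28],"jaw":0},
    {"xyz":[-20,-14,0],"twist":[0,0,28],"jaw":0},
    {"xyz":[-20,-14,0],"twist":[0,0,28],"jaw":0},
    {"xyz":[-20,-14,0],"twist":[0,0,28],"jaw":0}
  ]
}}

```text
time_s: 0.78
tool_pos: [0.3948, 0.3776, 0.4051]
tool_rot: [180.0, 0.3, 127.4]
force: [1.3, -1.1, 0.1]
grip_width: 0.0872
grasp_force: 0.0
```

{"fn": "servo_tool", "kwargs": {
  "plan": [
    {"xyz":[-23.5,-2,0],"twist":[0,0,46],"jaw":0},
    {"xyz":[-23.5,-2,0],"twist":[0,0,46],"jaw":0},
    {"xyz":[-23.5,-2,0],"twist":[0,0,46],"jaw":0},
    {"xyz":[-23.5,-2,0],"twist":[0,0,46],"jaw":0},
    {"xyz":[-23.5,-2,0],"twist":[0,0,46],"jaw":0},
    {"xyz":[-23.5,-2,0],"twist":[0,0,46],"jaw":0},
    {"xyz":[-23.5,-2,0],"twist":[0,0,46],"jaw":0},
    {"xyz":[-23.5,-2,0],"twist":[0,0,46],"jaw":0},
    {"xyz":[-23.5,-2,0],"twist":[0,0,46],"jaw":0}
  ]
}}

```text
time_s: 1.53
tool_pos: [0.5184, 0.1888, 0.4045]
tool_rot: [-180.0, -0.0, 82.3]
force: [-0.4, 0.4, 0.1]
grip_width: 0.0871
grasp_force: 0.0
```

Run:
```python
from h import *
c=cam('wrist','w1.png'); o=env.get_obs();print(o['qpos'].round(1),o['tool_pos'],o['tool_rot'],(-np.array(c['R']).T@c['t']).round(3),proj(c,[.5218,.1792,.142]))
```

```text
[-41.    6.3  19.6  98.   -2.2  76.1 -28.6] [0.51810917 0.18951919 0.4045613 ] [-1.79959238e+02 -2.59900932e-02  8.23375990e+01] [0.527 0.256 0.385] [284.66586692 226.16440868]
```

View pics/w1.png

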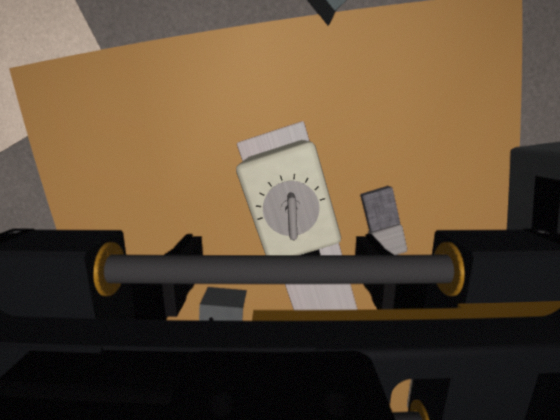

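The wrist view shows the key wing running from about (291,195) to (294,239), on the dial centred near (291,209). The lamp housing's corners are at (238,170), (313,143), (339,240) and (262,262).

Run:
```python
from h import *
c=cam('wrist'); g=cv2.cvtColor(c['img'],cv2.COLOR_RGB2GRAY)
roi=g[180:245,258:325]; print(g[215,262:325:2], g[200,262:325:2])
m=np.zeros_like(g); m[183:245,265:320]=(g[183:245,265:320]<125)
n,l,s,ce=cv2.connectedComponentsWithStats(m); i=1+np.argmax(s[1:,4]); print(s[i],ce[i])
p=np.argwhere(l==i)[:,::-1]; r=cv2.minAreaRect(p.astype(np.float32)); print(r)
f=lambda u,v,z:onz(c,u,v,z)[:2].round(4)
a,b=f(291,196,.142),f(294,238,.142); print(a,b,np.linalg.norm(a-b),(a+b)/2,np.degrees(np.arctan2(*(a-b)[::-1])))
print('dial',f(291,209,.105))
q=[f(u,v,.104) for u,v in [(238,170),(313,143),(339,240),(262,262)]]; print(q,np.mean(q,0))
d=(q[0]+q[1]-q[2]-q[3]);print(np.degrees(np.arctan2(d[1],d[0])),np.linalg.norm(d)/2)
```

```text
[180 156 140 141 146 144 138 139 144 143 143 143 144  97 116 137 136 116
 139 142 143 146 145 144 145 144 141 140 157 187 186 187] [186 170 144 144 141 141 147 143 143 144 145 143 130  78 120 134 128 115
 145 147 145 145 147 144 144 143 146 147 169 137 101 131]
[285 193  13  47 275] [291.31272727 213.47272727]
((291.0, 216.0), (46.0, 12.0), 90.0)
[0.5299 0.2048] [0.528  0.1685] 0.03634969050762331 [0.52895 0.18665] 87.0037815466888
dial [0.5289 0.1844]
[array([0.4849, 0.2276]), array([0.5562, 0.2428]), array([0.5717, 0.1468]), array([0.4935, 0.1338])] [0.526575 0.18775 ]
97.23645046352856 0.09566196997762486
```

{"fn": "servo_tool", "kwargs": {
  "plan": [
    {"xyz":[-0.3,1.0,3],"twist":[0,0,-2],"jaw":0},
    {"xyz":[-0.3,1.0,5],"twist":[0,0,-2],"jaw":0},
    {"xyz":[-0.3,1.0,6],"twist":[0,0,-2],"jaw":0},
    {"xyz":[-0.3,1.0,6],"twist":[0,0,-2],"jaw":0}
  ]
}}

```text
time_s: 1.97
tool_pos: [0.5267, 0.1848, 0.3421]
tool_rot: [-179.7, 0.1, 84.3]
force: [-0.4, -0.2, -0.7]
grip_width: 0.0872
grasp_force: 0.0
```

Run:
```python
from h import *
c=cam('wrist','w2.png'); o=env.get_obs();print(o['tool_pos'],o['tool_rot'])
print(proj(c,[.528,.1855,.142]),proj(c,[.528,.1855,.105]))
```

```text
[0.52739228 0.18484744 0.34392995] [-1.79876597e+02  5.30218071e-02  8.42503439e+01]
[282.33847559 240.0691102 ] [281.94372798 222.88999113]
```

View pics/w2.png

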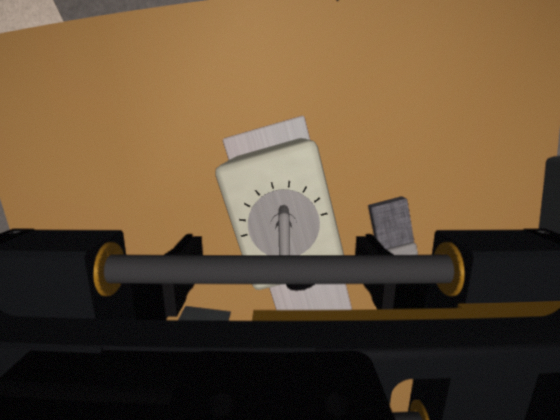

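The dial centre at (283,222) matches the predicted (282,223), and the wing sits centred between the fingers and lined up with the tool x axis. Next I descend and grip.

{"fn": "servo_tool", "kwargs": {
  "plan": [
    {"xyz":[0,0,3],"twist":[0,0,0],"jaw":0},
    {"xyz":[0,0,4.7],"twist":[0,0,0],"jaw":0},
    {"xyz":[0,0,4.7],"twist":[0,0,0],"jaw":0},
    {"xyz":[0,0,4.7],"twist":[0,0,0],"jaw":1},
    {"xyz":[0,0,4.7],"twist":[0,0,0],"jaw":1},
    {"xyz":[0,0,4.7],"twist":[0,0,0],"jaw":1},
    {"xyz":[0,0,4.7],"twist":[0,0,0],"jaw":1},
    {"xyz":[0,0,4.7],"twist":[0,0,0],"jaw":1},
    {"xyz":[0,0,4.7],"twist":[0,0,0],"jaw":1},
    {"xyz":[0,0,4.7],"twist":[0,0,0],"jaw":1}
  ],
  "newtons": 25
}}

```text
time_s: 2.85
tool_pos: [0.5283, 0.1838, 0.2981]
tool_rot: [180.0, -0.0, 84.1]
force: [-0.5, 0.4, -0.6]
grip_width: 0.0483
grasp_force: 0.0
```

Run:
```python
from h import *
o=env.get_obs()
for k in o: print(k,np.round(o[k],3))
```

```text
time_s 2.85
qpos [-39.501  12.062  19.798 104.475  -4.519  64.193 -24.019]
joint_velocities [ 0.074  0.197 -0.046  0.199 -0.02  -0.12  -0.052]
effort [-6.0000e-03 -3.8421e+01  2.3790e+00 -2.8776e+01 -6.6000e-02 -1.0000e-03
 -0.0000e+00]
tool_pos [0.528 0.184 0.298]
tool_rot [ 1.79974e+02 -2.30000e-02  8.41200e+01]
force [-0.504  0.351 -0.573]
wrist_torque [-0.103  0.087 -0.026]
grasp_force 0.0
grip_width 0.048
```

{"fn": "servo_tool", "kwargs": {
  "plan": [
    {"xyz":[0.1,0,0.2],"twist":[0,0,0],"jaw":1},
    {"xyz":[0.1,0,0.2],"twist":[0,0,0],"jaw":1},
    {"xyz":[0.1,0,0.2],"twist":[0,0,0],"jaw":1},
    {"xyz":[0.1,0,0.2],"twist":[0,0,0],"jaw":1},
    {"xyz":[0.1,0,0.2],"twist":[0,0,0],"jaw":1},
    {"xyz":[0.1,0,0.2],"twist":[0,0,0],"jaw":1},
    {"xyz":[0.1,0,0.2],"twist":[0,0,0],"jaw":1},
    {"xyz":[0.1,0,0.2],"twist":[0,0,0],"jaw":1},
    {"xyz":[0.1,0,0.2],"twist":[0,0,0],"jaw":1}
  ]
}}

```text
time_s: 3.6
tool_pos: [0.5288, 0.1847, 0.2959]
tool_rot: [179.9, -0.0, 84.1]
force: [4.3, -0.1, -3.3]
grip_width: 0.0104
grasp_force: 25.0
```

```bash
cat > s.py <<'E'
from h import *
o=env.get_obs()
for k in ['qpos','tool_pos','tool_rot','force','wrist_torque','grip_width','grasp_force']: print(k,np.round(o[k],3))
E
python3 s.py
```

```text
qpos [-39.525  12.266  19.771 104.523  -4.558  63.885 -24.064]
tool_pos [0.529 0.185 0.296]
tool_rot [ 1.79897e+02 -1.80000e-02  8.41050e+01]
force [ 4.341 -0.107 -3.269]
wrist_torque [-0.079 -0.968  0.026]
grip_width 0.01
grasp_force 24.999
```

{"fn": "servo_tool", "kwargs": {
  "plan": [
    {"xyz":[0,0,0],"twist":[0,0,6],"jaw":1},
    {"xyz":[0,0,0],"twist":[0,0,12],"jaw":1},
    {"xyz":[0,0,0],"twist":[0,0,18],"jaw":1},
    {"xyz":[0,0,0],"twist":[0,0,20],"jaw":1},
    {"xyz":[0,0,0],"twist":[0,0,20],"jaw":1}
  ]
}}

```text
time_s: 4.02
tool_pos: [0.5291, 0.1846, 0.2959]
tool_rot: [179.9, -0.1, 64.0]
force: [6.0, -0.6, -3.2]
grip_width: 0.0103
grasp_force: 25.0
```

```bash
python3 s.py
python3 - <<'E'
from h import *
c=cam('side','s2.png');i=c['img'][130:230,170:300]
cv2.imwrite('pics/s2z.png',cv2.resize(i[:,:,::-1],None,fx=5,fy=5,interpolation=3))
E
```

```text
qpos [-41.469  12.383  21.996 104.581  -5.067  63.851 -43.703]
tool_pos [0.529 0.185 0.296]
tool_rot [ 1.79853e+02 -6.70000e-02  6.40090e+01]
force [ 5.96  -0.569 -3.184]
wrist_torque [-0.1   -1.235  0.067]
grip_width 0.01
grasp_force 25.0
```

View pics/s2z.png

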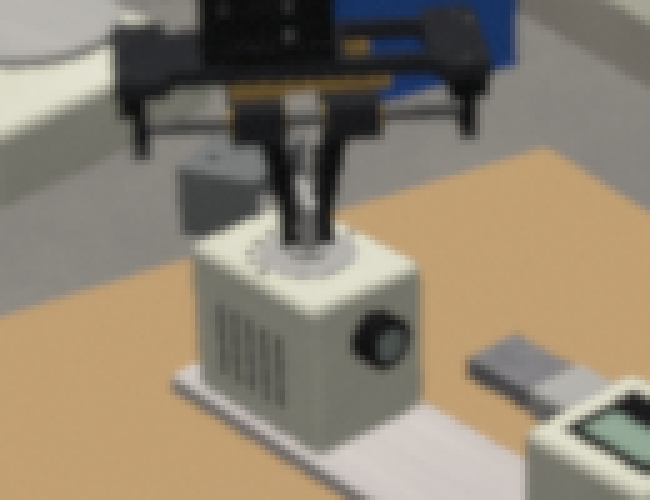

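{"fn": "servo_tool", "kwargs": {
  "plan": [
    {"xyz":[0,0.05,0],"twist":[0,0,6],"jaw":1},
    {"xyz":[0,0.05,0],"twist":[0,0,12],"jaw":1},
    {"xyz":[0,0.05,0],"twist":[0,0,18],"jaw":1},
    {"xyz":[0,0.05,0],"twist":[0,0,24],"jaw":1},
    {"xyz":[0,0.05,0],"twist":[0,0,30],"jaw":1},
    {"xyz":[0,0.05,0],"twist":[0,0,36],"jaw":1},
    {"xyz":[0,0.05,0],"twist":[0,0,42],"jaw":1},
    {"xyz":[0,0.05,0],"twist":[0,0,48],"jaw":1},
    {"xyz":[0,0.05,0],"twist":[0,0,48],"jaw":1}
  ]
}}

```text
time_s: 4.82
tool_pos: [0.5297, 0.1839, 0.2959]
tool_rot: [179.9, -0.2, 15.8]
force: [5.9, -1.4, -4.1]
grip_width: 0.01
grasp_force: 25.0
```

{"fn": "servo_tool", "kwargs": {
  "plan": [
    {"xyz":[0,0,0],"twist":[0,0,6],"jaw":1},
    {"xyz":[0,0,0],"twist":[0,0,12],"jaw":1},
    {"xyz":[0,0,0],"twist":[0,0,18],"jaw":1},
    {"xyz":[0,0,0],"twist":[0,0,24],"jaw":1},
    {"xyz":[0,0,0],"twist":[0,0,30],"jaw":1},
    {"xyz":[0,0,0],"twist":[0,0,36],"jaw":1},
    {"xyz":[0,0,0],"twist":[0,0,42],"jaw":1},
    {"xyz":[0,0,0],"twist":[0,0,42],"jaw":1}
  ]
}}

```text
time_s: 5.48
tool_pos: [0.5297, 0.1832, 0.2959]
tool_rot: [180.0, -0.2, -26.2]
force: [5.0, -3.0, -3.2]
grip_width: 0.01
grasp_force: 25.0
```

```bash
python3 s.py
```

```text
qpos [ -50.642   13.26    32.709  104.856   -7.748   64.024 -131.435]
tool_pos [0.53  0.183 0.296]
tool_rot [179.965  -0.191 -26.198]
force [ 4.957 -3.007 -3.219]
wrist_torque [-0.689 -1.144  0.035]
grip_width 0.01
grasp_force 25.001
```

{"fn": "servo_tool", "kwargs": {
  "plan": [
    {"xyz":[0,0,0],"twist":[0,0,0],"jaw":0.3},
    {"xyz":[0,0,0],"twist":[0,0,0],"jaw":0.3},
    {"xyz":[0,0,0],"twist":[0,0,0],"jaw":0.3},
    {"xyz":[0.1,0,0],"twist":[0,0,0],"jaw":0.3},
    {"xyz":[0.1,0,0],"twist":[0,0,0],"jaw":0.3},
    {"xyz":[0.1,0,0],"twist":[0,0,0],"jaw":0.3},
    {"xyz":[0.1,0,0],"twist":[0,0,0],"jaw":0.3},
    {"xyz":[0.1,0,0],"twist":[0,0,0],"jaw":0.3},
    {"xyz":[0.1,0,0],"twist":[0,0,0],"jaw":0.3},
    {"xyz":[0.1,0,0],"twist":[0,0,0],"jaw":0.3}
  ]
}}

```text
time_s: 6.32
tool_pos: [0.5296, 0.1842, 0.2958]
tool_rot: [-180.0, 0.0, -25.9]
force: [-0.0, -0.5, 0.3]
grip_width: 0.0596
grasp_force: 0.0
```

{"fn": "servo_tool", "kwargs": {
  "plan": [
    {"xyz":[0,0,0],"twist":[0,0,-7],"jaw":0.3},
    {"xyz":[0,0,0],"twist":[0,0,-14],"jaw":0.3},
    {"xyz":[0,0,0],"twist":[0,0,-21],"jaw":0.3},
    {"xyz":[0,0,0],"twist":[0,0,-28],"jaw":0.3},
    {"xyz":[0,0,0],"twist":[0,0,-35],"jaw":0.3},
    {"xyz":[0,0,0],"twist":[0,0,-42],"jaw":0.3},
    {"xyz":[0,0,0],"twist":[0,0,-49],"jaw":0.3},
    {"xyz":[0,0,0],"twist":[0,0,-56],"jaw":0.3},
    {"xyz":[0,0,0],"twist":[0,0,-60],"jaw":0.3},
    {"xyz":[0,0,0],"twist":[0,0,-60],"jaw":0.3}
  ]
}}

```text
time_s: 7.15
tool_pos: [0.5296, 0.1841, 0.2958]
tool_rot: [-180.0, -0.0, 34.2]
force: [0.1, -0.4, -0.3]
grip_width: 0.0608
grasp_force: 0.0
```

{"fn": "servo_tool", "kwargs": {
  "plan": [
    {"xyz":[0,0,0],"twist":[0,0,-7],"jaw":0.3},
    {"xyz":[0,0,0],"twist":[0,0,-14],"jaw":0.3},
    {"xyz":[0,0,0],"twist":[0,0,-21],"jaw":0.3},
    {"xyz":[0,0,0],"twist":[0,0,-28],"jaw":0.3},
    {"xyz":[0,0,0],"twist":[0,0,-35],"jaw":0.3},
    {"xyz":[0,0,0],"twist":[0,0,-42],"jaw":0.3},
    {"xyz":[0,0,0],"twist":[0,0,-49],"jaw":0.3},
    {"xyz":[0,0,0],"twist":[0,0,-56],"jaw":0.3},
    {"xyz":[0,0,0],"twist":[0,0,-60],"jaw":0.3},
    {"xyz":[0,0,0],"twist":[0,0,-60],"jaw":0.3}
  ]
}}

```text
time_s: 7.98
tool_pos: [0.5297, 0.1841, 0.2957]
tool_rot: [-180.0, -0.0, 94.1]
force: [-0.6, 0.1, 0.0]
grip_width: 0.0612
grasp_force: 0.0
```

{"fn": "servo_tool", "kwargs": {
  "plan": [
    {"xyz":[0,0,0],"twist":[0,0,-7],"jaw":0.3},
    {"xyz":[0,0,0],"twist":[0,0,-14],"jaw":0.3},
    {"xyz":[0,0,0],"twist":[0,0,-21],"jaw":0.3},
    {"xyz":[0,0,0],"twist":[0,0,-28],"jaw":0.3},
    {"xyz":[0,0,0],"twist":[0,0,-35],"jaw":0.3},
    {"xyz":[0,0,0],"twist":[0,0,-42],"jaw":0.3},
    {"xyz":[0,0,0],"twist":[0,0,-49],"jaw":0.3},
    {"xyz":[0,0,0],"twist":[0,0,-56],"jaw":0.3},
    {"xyz":[0,0,0],"twist":[0,0,-60],"jaw":0.3},
    {"xyz":[0,0,0],"twist":[0,0,-60],"jaw":0.3}
  ]
}}

```text
time_s: 8.82
tool_pos: [0.5297, 0.1841, 0.2957]
tool_rot: [180.0, -0.0, 154.0]
force: [0.6, -1.1, -0.1]
grip_width: 0.0605
grasp_force: 0.0
```

```bash
python3 s.py; python3 -c "
from h import *
cam('wrist','w3.png')"
```

```text
qpos [-32.666  12.148  12.141 104.161  -2.825  63.983  44.457]
tool_pos [0.53  0.184 0.296]
tool_rot [ 1.79998e+02 -1.00000e-03  1.54007e+02]
force [ 0.621 -1.149 -0.051]
wrist_torque [-0.003 -0.016  0.001]
grip_width 0.06
grasp_force 0.0
```

View pics/w3.png

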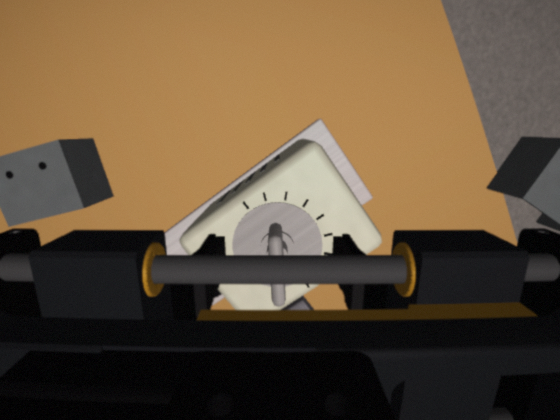

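The wing runs from (276,228) to (279,300), in line with the tool x axis, so the key followed the turn. I'll regrip and continue.

{"fn": "servo_tool", "kwargs": {
  "plan": [
    {"xyz":[0,0,0],"twist":[0,0,0],"jaw":1},
    {"xyz":[0,0,0],"twist":[0,0,0],"jaw":1},
    {"xyz":[0,0,0],"twist":[0,0,0],"jaw":1},
    {"xyz":[0,0,0],"twist":[0,0,0],"jaw":1},
    {"xyz":[0,0,0],"twist":[0,0,0],"jaw":1},
    {"xyz":[0,0,0],"twist":[0,0,0],"jaw":1},
    {"xyz":[0,0,0],"twist":[0,0,0],"jaw":1},
    {"xyz":[0,0,0],"twist":[0,0,0],"jaw":1},
    {"xyz":[0,0,0],"twist":[0,0,0],"jaw":1},
    {"xyz":[0,0,0],"twist":[0,0,0],"jaw":1}
  ],
  "newtons": 30
}}

```text
time_s: 9.7
tool_pos: [0.5295, 0.1835, 0.2957]
tool_rot: [-179.9, -0.0, 154.1]
force: [-1.7, -1.2, 1.4]
grip_width: 0.0097
grasp_force: 30.0
```

{"fn": "servo_tool", "kwargs": {
  "plan": [
    {"xyz":[0,0,0],"twist":[0,0,0],"jaw":1},
    {"xyz":[0,0,0],"twist":[0,0,7],"jaw":1},
    {"xyz":[0,0,0],"twist":[0,0,14],"jaw":1},
    {"xyz":[0,0,0],"twist":[0,0,21],"jaw":1},
    {"xyz":[0,0,0],"twist":[0,0,28],"jaw":1},
    {"xyz":[0,0,0],"twist":[0,0,35],"jaw":1},
    {"xyz":[0,0,0],"twist":[0,0,42],"jaw":1},
    {"xyz":[0,0,0],"twist":[0,0,49],"jaw":1},
    {"xyz":[0,0,0],"twist":[0,0,56],"jaw":1},
    {"xyz":[0,0,0],"twist":[0,0,56],"jaw":1}
  ]
}}

```text
time_s: 10.53
tool_pos: [0.5294, 0.1835, 0.2957]
tool_rot: [-179.9, 0.1, 97.9]
force: [-2.5, -4.6, 3.0]
grip_width: 0.0096
grasp_force: 30.0
```

```bash
python3 s.py
```

```text
qpos [-37.92   12.299  18.115 104.373  -4.174  64.07  -10.432]
tool_pos [0.529 0.183 0.296]
tool_rot [-1.79921e+02  6.30000e-02  9.79290e+01]
force [-2.451 -4.617  3.002]
wrist_torque [-0.952  0.678  0.061]
grip_width 0.01
grasp_force 30.003
```

Turned about 166° so far. Now small steps up to the stop.

{"fn": "servo_tool", "kwargs": {
  "plan": [
    {"xyz":[0,0,0],"twist":[0,0,5],"jaw":1},
    {"xyz":[0,0,0],"twist":[0,0,10],"jaw":1},
    {"xyz":[0,0,0],"twist":[0,0,14],"jaw":1},
    {"xyz":[0,0,0],"twist":[0,0,14],"jaw":1}
  ]
}}

```text
time_s: 10.87
tool_pos: [0.5294, 0.1838, 0.2957]
tool_rot: [-179.9, 0.1, 84.2]
force: [-2.9, -3.2, 2.8]
grip_width: 0.0101
grasp_force: 30.7
```

```bash
python3 s.py
```

```text
qpos [-39.23   12.362  19.576 104.414  -4.545  64.059 -23.843]
tool_pos [0.529 0.184 0.296]
tool_rot [-1.7995e+02  5.5000e-02  8.4235e+01]
force [-2.923 -3.214  2.846]
wrist_torque [-0.82   0.804  0.271]
grip_width 0.01
grasp_force 30.701
```

{"fn": "servo_tool", "kwargs": {
  "plan": [
    {"xyz":[0,0,0],"twist":[0,0,3],"jaw":1},
    {"xyz":[0,0,0],"twist":[0,0,6],"jaw":1},
    {"xyz":[0,0,0],"twist":[0,0,6],"jaw":1}
  ]
}}

```text
time_s: 11.12
tool_pos: [0.5294, 0.1838, 0.2957]
tool_rot: [-180.0, 0.1, 78.4]
force: [-3.9, -3.9, 2.7]
grip_width: 0.0115
grasp_force: 38.0
```

```bash
python3 s.py
```

```text
qpos [-39.797  12.39   20.206 104.435  -4.656  64.071 -29.584]
tool_pos [0.529 0.184 0.296]
tool_rot [-1.79965e+02  9.60000e-02  7.83960e+01]
force [-3.88  -3.892  2.67 ]
wrist_torque [-0.952  0.773  0.806]
grip_width 0.011
grasp_force 38.011
```

Wrist torque rose to 0.8 N m, so the key is against its stop. I'll release it, lift, and go to the cell.

{"fn": "servo_tool", "kwargs": {
  "plan": [
    {"xyz":[0,0,0],"twist":[0,0,0],"jaw":0},
    {"xyz":[0,0,0],"twist":[0,0,0],"jaw":0},
    {"xyz":[0,0,0],"twist":[0,0,0],"jaw":0},
    {"xyz":[0,0,0],"twist":[0,0,0],"jaw":0},
    {"xyz":[0,0,-3],"twist":[0,0,0],"jaw":0},
    {"xyz":[0,0,-7],"twist":[0,0,0],"jaw":0},
    {"xyz":[0,0,-9],"twist":[0,0,0],"jaw":0},
    {"xyz":[0,0,-9],"twist":[0,0,0],"jaw":0},
    {"xyz":[0,0,-9],"twist":[0,0,0],"jaw":0}
  ],
  "newtons": 15
}}

```text
time_s: 11.87
tool_pos: [0.5301, 0.1845, 0.3874]
tool_rot: [179.8, -0.2, 78.2]
force: [0.2, 1.3, -0.1]
grip_width: 0.0629
grasp_force: 0.0
```

Run:
```python
from h import *
o=env.get_obs(); print(o['tool_pos'],o['tool_rot'],o['qpos'].round(1),o['time_s'])
c=cam('wrist','w4.png'); g=cv2.cvtColor(c['img'],cv2.COLOR_RGB2GRAY)
K=proj(c,[.5285,.185,.142]).astype(int); print(K)
x0,y0=K[0]-30,K[1]-30; m=np.zeros_like(g); e=min(y0+60,248); m[y0:e,x0:x0+60]=g[y0:e,x0:x0+60]<125
n,l,s,ce=cv2.connectedComponentsWithStats(m); i=1+np.argmax(s[1:,4]); p=np.argwhere(l==i)[:,::-1]
vx,vy,x,y=cv2.fitLine(p.astype(np.float32),2,0,.01,.01).ravel(); print(s[i],vx,vy,x,y)
a,b=onz(c,x-15*vx,y-15*vy,.142),onz(c,x+15*vx,y+15*vy,.142); print('key yaw',np.degrees(np.arctan2(*(a-b)[:2][::-1])))
# move to above cell (0.515,-0.274), yaw -3.5
R=Rn.from_euler('xyz',o['tool_rot'],degrees=True).as_matrix()
print('shift cm',R.T@(np.array([.515,-.274,.33])-o['tool_pos'])*100)
```

```text
[0.53013879 0.18451251 0.38737366] [ 1.79827277e+02 -1.68228359e-01  7.81724937e+01] [-40.5   8.   20.5  98.2  -3.   74.  -31.2] 11.8667
[275 222]
[266 195  22  47 309] 0.2985441 0.95439583 276.12622 214.40129
key yaw 94.91826341748794
shift cm [-45.20473227   7.8992754    5.6285016 ]
```

Run:
```python
import cv2,numpy as np
a=cv2.imread('pics/w1.png')[130:270,220:360];b=cv2.imread('pics/w4.png')[130:270,206:346]
cv2.imwrite('pics/cmp.png',cv2.resize(np.hstack([a,b]),None,fx=2.8,fy=2.8,interpolation=3))
```

```text
(no output)
```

View pics/cmp.png

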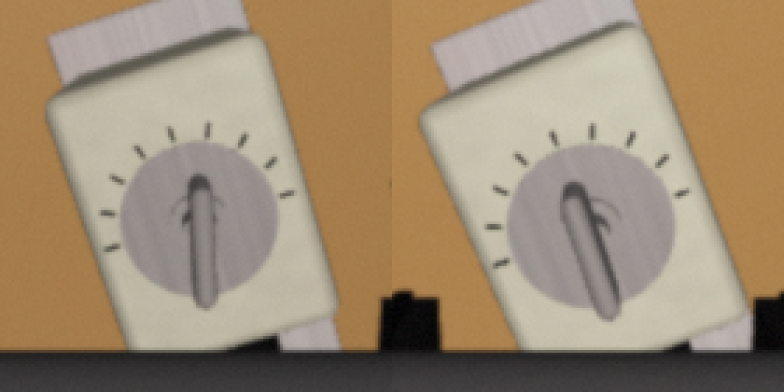

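The comparison shows the wing at yaw about 95°, against a meter axis of about 99.7°. That fits the key starting near 0.2 rad and now sitting at 3.2 rad, which agrees with the torque rise at the stop. The key is wound, so on to the cell.

{"fn": "servo_tool", "kwargs": {
  "plan": [
    {"xyz":[-30,5,0],"twist":[0,0,50],"jaw":0},
    {"xyz":[-30,5,0],"twist":[0,0,50],"jaw":0},
    {"xyz":[-30,5,0],"twist":[0,0,50],"jaw":0},
    {"xyz":[-30,5,0],"twist":[0,0,50],"jaw":0},
    {"xyz":[-30,5,0],"twist":[0,0,50],"jaw":0},
    {"xyz":[-30,5,0],"twist":[0,0,50],"jaw":0},
    {"xyz":[-30,5,0],"twist":[0,0,50],"jaw":0},
    {"xyz":[-30,5,0],"twist":[0,0,50],"jaw":0},
    {"xyz":[-30,5,0],"twist":[0,0,50],"jaw":0}
  ]
}}

```text
time_s: 12.67
tool_pos: [0.5154, -0.1247, 0.3844]
tool_rot: [180.0, 0.2, 27.6]
force: [0.5, -1.0, 0.2]
grip_width: 0.087
grasp_force: 0.0
```

```bash
cat > g.py <<'E'
import sys
from h import *
t=list(map(float,sys.argv[1:5])); o=env.get_obs()
R=Rn.from_euler('xyz',o['tool_rot'],degrees=True); T=Rn.from_euler('xyz',[180,0,t[3]],degrees=True)
print(o['tool_pos'].round(4),o['tool_rot'].round(2),'q7',o['qpos'][6].round(1))
print('shift cm',(R.inv().apply(np.array(t[:3])-o['tool_pos'])*100).round(2),'twist',(R.inv()*T).as_rotvec(degrees=True).round(2))
E
python3 g.py .515 -.274 .34 -3.5
```

```text
[ 0.5154 -0.1247  0.3844] [1.7997e+02 1.5000e-01 2.7650e+01] q7 -48.9
shift cm [-6.95 13.2   4.47] twist [ 0.07  0.14 31.15]
```

{"fn": "servo_tool", "kwargs": {
  "plan": [
    {"xyz":[-7,13.2,2],"twist":[0,0,31],"jaw":0},
    {"xyz":[-7,13.2,3],"twist":[0,0,31],"jaw":0},
    {"xyz":[-7,13.2,4.5],"twist":[0,0,31],"jaw":0},
    {"xyz":[-7,13.2,4.5],"twist":[0,0,31],"jaw":0},
    {"xyz":[-7,13.2,4.5],"twist":[0,0,31],"jaw":0},
    {"xyz":[-7,13.2,4.5],"twist":[0,0,31],"jaw":0},
    {"xyz":[-7,13.2,4.5],"twist":[0,0,31],"jaw":0}
  ]
}}

```text
time_s: 13.25
tool_pos: [0.5178, -0.2674, 0.3393]
tool_rot: [-179.9, 0.1, -2.7]
force: [1.0, 0.1, 0.0]
grip_width: 0.0866
grasp_force: 0.0
```

Run:
```python
from h import *
c=cam('wrist','w5.png'); o=env.get_obs();print(o['tool_pos'],o['tool_rot'],proj(c,[.515,-.274,.055]))
```

```text
[ 0.51813048 -0.26701772  0.33993453] [-1.79917204e+02  5.10748156e-02 -2.61358617e+00] [287.38826474 209.93851542]
```

View pics/w5.png

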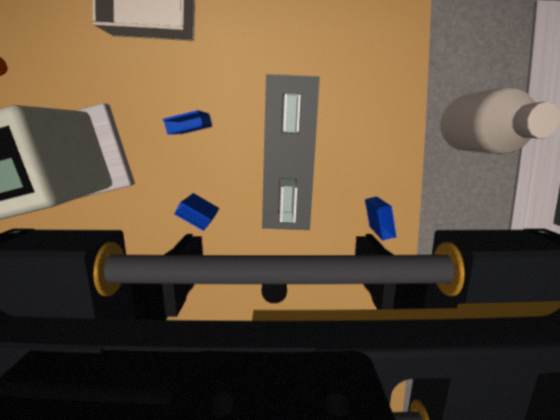

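The wrist view shows the rack's corners at (267,75), (319,77), (311,230) and (262,229). The taller cell is near (288,202) and the blue decoys are at (196,211) and (380,217).

Run:
```python
from h import *
c=cam('wrist'); im=c['img']
f=lambda u,v,z:onz(c,u,v,z)[:2]
q=np.array([f(u,v,.018) for u,v in [(267,75),(319,77),(311,230),(262,229)]]); print(q.round(4),q.mean(0))
d=q[0]+q[1]-q[2]-q[3]; th=np.arctan2(d[1],d[0]); print('rack yaw',np.degrees(th),'L',np.linalg.norm(d)/2,'W',np.linalg.norm(q[0]+q[3]-q[1]-q[2])/2)
u=np.array([np.cos(th),np.sin(th)]); print('seat', q.mean(0)-.04*u)
g=cv2.cvtColor(im,cv2.COLOR_RGB2GRAY); sub=g[170:235,262:315]; m=np.zeros_like(g); m[170:235,264:312]=g[170:235,264:312]>115
p=np.argwhere(m)[:,::-1]; (x,y,w,h)=cv2.boundingRect(p); print('bbox',x,y,w,h, g[200,270:306], g[170:230:2,288])
h_=im.astype(int); b=((h_[:,:,2]-h_[:,:,0])>60).astype(np.uint8)
n,l,s,ce=cv2.connectedComponentsWithStats(b)
for i in range(1,n):
    if s[i,4]>100:
        x0,y0,w0,h0=s[i,:4]; print('blue',s[i],f(x0,y0,.045).round(3),f(x0+w0,y0,.045).round(3),f(x0,y0+h0,.0).round(3))
```

```text
[[ 0.6364 -0.2602]
 [ 0.6326 -0.3086]
 [ 0.4832 -0.2981]
 [ 0.4866 -0.247 ]] [ 0.55968199 -0.27848108]
rack yaw -4.546047511956576 L 0.15007494554796866 W 0.04984853207152655
seat [ 0.51980783 -0.27531067]
bbox 264 186 48 49 [ 91  90  92  91  89  90  92  89  83  78 115 174 199 189 173 166 167 166
 168 169 168 160 130 117 148 196 194 132  94  91  91  89  91  89  89  91] [ 94  92  92  93  87  92  94  92 113 168 169 168 167 169 167 168 169 168
 169 166 166 151 160 166 165 165 131  88  89  89]
blue [165 112  39  22 565] [ 0.606 -0.17 ] [ 0.604 -0.205] [ 0.588 -0.151]
blue [367 199  29  42 799] [ 0.52  -0.348] [ 0.519 -0.375] [ 0.461 -0.362]
blue [176 203  36  27 503] [ 0.524 -0.17 ] [ 0.523 -0.204] [ 0.484 -0.15 ]
```

```bash
python3 g.py .5198 -.2753 .208 -4.5
python3 - <<'E'
from h import *
c=cam('wrist'); f=lambda u,v,z:onz(c,u,v,z)[:2].round(4)
print(f(288,187,.055),f(288,221.5,.055),f(281,204,.055),f(297,204,.055))
E
```

```text
[ 0.5182 -0.267   0.3404] [-1.7992e+02  1.0000e-02 -2.6100e+00] q7 -58.1
shift cm [ 0.2   0.84 13.24] twist [-0.08  0.01  1.89]
[ 0.5366 -0.275 ] [ 0.5048 -0.2738] [ 0.5214 -0.2681] [ 0.5208 -0.2825]
```

The cell's top face measures 32 x 14 mm, centred at (0.521, -0.275), which agrees with the seat position from the rack.

{"fn": "servo_tool", "kwargs": {
  "plan": [
    {"xyz":[0.2,0.85,1],"twist":[0,0,1.9],"jaw":0.4},
    {"xyz":[0.2,0.85,2],"twist":[0,0,1.9],"jaw":0.4},
    {"xyz":[0.2,0.85,4],"twist":[0,0,1.9],"jaw":0.4},
    {"xyz":[0.2,0.85,6],"twist":[0,0,1.9],"jaw":0.4},
    {"xyz":[0.2,0.85,8],"twist":[0,0,1.9],"jaw":0.4},
    {"xyz":[0.2,0.85,10],"twist":[0,0,1.9],"jaw":0.4},
    {"xyz":[0.2,0.85,11],"twist":[0,0,1.9],"jaw":0.4},
    {"xyz":[0.2,0.85,11],"twist":[0,0,1.9],"jaw":0.4}
  ],
  "newtons": 12
}}

```text
time_s: 14.07
tool_pos: [0.5181, -0.2761, 0.2282]
tool_rot: [-179.9, 0.3, -4.7]
force: [0.2, 1.0, 0.2]
grip_width: 0.0529
grasp_force: 0.0
```

```bash
python3 g.py .5205 -.2753 .208 -4.5;python3 s.py|tail -2
```

```text
[ 0.5181 -0.2761  0.2282] [-179.9     0.26   -4.67] q7 -54.3
shift cm [ 0.24 -0.1   2.02] twist [-0.1   0.26 -0.17]
grip_width 0.053
grasp_force 0.0
```

{"fn": "servo_tool", "kwargs": {
  "plan": [
    {"xyz":[0.2,-0.1,1],"twist":[0,0.2,0],"jaw":0.4},
    {"xyz":[0.2,-0.1,2],"twist":[0,0.2,0],"jaw":0.4},
    {"xyz":[0.2,-0.1,2],"twist":[0,0.2,0],"jaw":0.4},
    {"xyz":[0.2,-0.1,2],"twist":[0,0.2,0],"jaw":0.7},
    {"xyz":[0.2,-0.1,2],"twist":[0,0.2,0],"jaw":0.7},
    {"xyz":[0.2,-0.1,2],"twist":[0,0.2,0],"jaw":0.7},
    {"xyz":[0.2,-0.1,2],"twist":[0,0.2,0],"jaw":0.7},
    {"xyz":[0.2,-0.1,2],"twist":[0,0.2,0],"jaw":0.7},
    {"xyz":[0.2,-0.1,2],"twist":[0,0.2,0],"jaw":0.7}
  ]
}}

```text
time_s: 14.82
tool_pos: [0.521, -0.277, 0.211]
tool_rot: [-180.0, -0.2, -4.8]
force: [0.7, -0.2, -0.5]
grip_width: 0.0277
grasp_force: 0.0
```

```bash
python3 g.py .5205 -.2753 .208 -4.5;python3 s.py
```

```text
[ 0.521 -0.277  0.211] [-180.     -0.23   -4.78] q7 -53.5
shift cm [-0.07 -0.16  0.3 ] twist [-0.   -0.23 -0.28]
qpos [ -9.168  25.456  42.13  104.933 -20.208  57.085 -53.461]
tool_pos [ 0.521 -0.277  0.211]
tool_rot [-179.999   -0.23    -4.78 ]
force [ 0.702 -0.199 -0.478]
wrist_torque [-0.005  0.183  0.056]
grip_width 0.028
grasp_force 0.0
```

{"fn": "servo_tool", "kwargs": {
  "plan": [
    {"xyz":[0,-0.1,0.2],"twist":[0,-0.2,0],"jaw":0.7},
    {"xyz":[0,-0.1,0.2],"twist":[0,-0.2,0],"jaw":0.7},
    {"xyz":[0,-0.1,0.2],"twist":[0,-0.2,0],"jaw":1},
    {"xyz":[0,-0.1,0.2],"twist":[0,-0.2,0],"jaw":1},
    {"xyz":[0,-0.1,0.2],"twist":[0,-0.2,0],"jaw":1},
    {"xyz":[0,-0.1,0.2],"twist":[0,-0.2,0],"jaw":1},
    {"xyz":[0,-0.1,0.2],"twist":[0,-0.2,0],"jaw":1}
  ],
  "newtons": 12
}}

```text
time_s: 15.4
tool_pos: [0.521, -0.2759, 0.2087]
tool_rot: [-180.0, -0.0, -4.8]
force: [0.8, -0.6, -0.4]
grip_width: 0.0139
grasp_force: 12.0
```

```bash
python3 s.py; python3 -c "
from h import *
for i in range(4):
    env.read_camera('wrist'); print(env.get_obs()['tool_pos'].round(4),env.get_obs()['tool_rot'].round(2))"
```

```text
qpos [ -9.207  25.67   42.056 104.987 -20.231  57.061 -53.539]
tool_pos [ 0.521 -0.276  0.209]
tool_rot [-179.997   -0.      -4.78 ]
force [ 0.828 -0.631 -0.438]
wrist_torque [-0.069  0.205  0.04 ]
grip_width 0.014
grasp_force 12.0
[ 0.521  -0.2759  0.2087] [-180.      0.     -4.78]
[ 0.521  -0.2759  0.2087] [-180.     -0.     -4.78]
[ 0.5211 -0.2759  0.2087] [-180.     -0.     -4.78]
[ 0.521  -0.2759  0.2088] [-180.     -0.     -4.78]
```

The grip is clean: 13.9 mm wide, 12 N, almost no side force. I'll lift straight up, then back off to a viewpoint over the meter.

{"fn": "servo_tool", "kwargs": {
  "plan": [
    {"xyz":[0,0,0],"twist":[0,0,0],"jaw":1},
    {"xyz":[0,0,-0.5],"twist":[0,0,0],"jaw":1},
    {"xyz":[0,0,-1.5],"twist":[0,0,0],"jaw":1},
    {"xyz":[0,0,-3],"twist":[0,0,0],"jaw":1},
    {"xyz":[0,0,-6],"twist":[0,0,0],"jaw":1},
    {"xyz":[0,0,-9],"twist":[0,0,0],"jaw":1},
    {"xyz":[0,0,-12],"twist":[0,0,0],"jaw":1},
    {"xyz":[0,0,-15],"twist":[0,0,0],"jaw":1},
    {"xyz":[0,0,-18],"twist":[0,0,0],"jaw":1},
    {"xyz":[0,0,-18],"twist":[0,0,0],"jaw":1}
  ],
  "newtons": 15
}}

```text
time_s: 16.43
tool_pos: [0.5219, -0.2776, 0.3962]
tool_rot: [179.9, -0.6, -4.8]
force: [0.8, -2.0, -0.1]
grip_width: 0.014
grasp_force: 15.0
```

```bash
python3 g.py .44 .05 .44 10; python3 s.py | tail -4
```

```text
[ 0.5219 -0.2776  0.3962] [179.86  -0.64  -4.82] q7 -60.4
shift cm [-10.87 -31.95  -4.58] twist [  0.22  -0.62 -14.82]
force [ 0.833 -1.99  -0.128]
wrist_torque [-0.128  0.108 -0.067]
grip_width 0.014
grasp_force 15.0
```

{"fn": "servo_tool", "kwargs": {
  "plan": [
    {"xyz":[-3,-8,-1],"twist":[0,0,-4],"jaw":1},
    {"xyz":[-5,-14,-2],"twist":[0,0,-7],"jaw":1},
    {"xyz":[-7,-19,-3],"twist":[0,0,-10],"jaw":1},
    {"xyz":[-9,-24,-4],"twist":[0,0,-12],"jaw":1},
    {"xyz":[-10,-28,-4.5],"twist":[0,0,-15],"jaw":1},
    {"xyz":[-11,-32,-4.5],"twist":[0,0,-15],"jaw":1},
    {"xyz":[-11,-32,-4.5],"twist":[0,0,-15],"jaw":1},
    {"xyz":[-11,-32,-4.5],"twist":[0,0,-15],"jaw":1},
    {"xyz":[-11,-32,-4.5],"twist":[0,0,-15],"jaw":1},
    {"xyz":[-11,-32,-4.5],"twist":[0,0,-15],"jaw":1}
  ]
}}

```text
time_s: 17.27
tool_pos: [0.4372, 0.0553, 0.4345]
tool_rot: [-180.0, -0.1, 10.6]
force: [-0.5, 0.1, -0.8]
grip_width: 0.0139
grasp_force: 15.0
```

Run:
```python
from h import *
c=cam('wrist','w6.png'); o=env.get_obs();print(o['tool_pos'],o['tool_rot'],proj(c,[.55,.06,.075]))
cv2.imwrite('pics/w6z.png',cv2.resize(c['img'][60:260,80:480,::-1],None,fx=2,fy=2,interpolation=3))
```

```text
[0.43779239 0.0528384  0.43427093] [ 1.79986014e+02 -5.92877500e-02  1.03813054e+01] [294.98215407  88.73097392]
```

View pics/w6z.png

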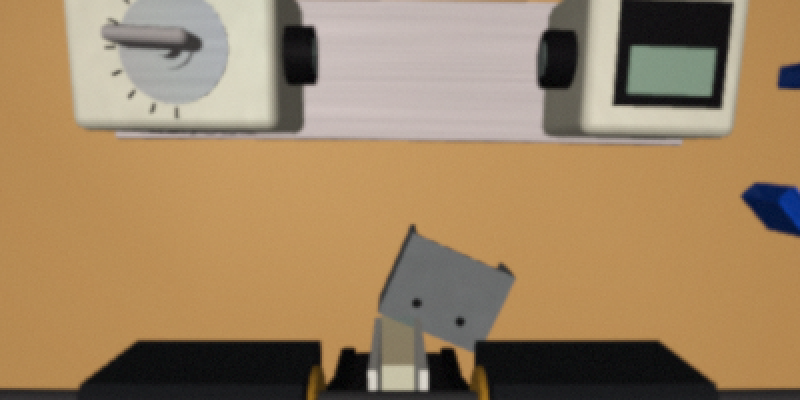

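The zoom shows the lamp lens face edge at about (317,55) and the detector lens face edge at about (539,58). The cell hangs upright in the fingers at (398,345).

Run:
```python
from h import *
c=cam('wrist'); g=cv2.cvtColor(c['img'],cv2.COLOR_RGB2GRAY)
P=[]
for x0,x1 in [(218,246),(342,376)]:
    m=(g[62:115,x0:x1]<60).astype(np.uint8); n,l,s,ce=cv2.connectedComponentsWithStats(m); i=1+np.argmax(s[1:,4]); b=s[i]; print(b[0]+x0,b[1]+62,b[2:],)
    P.append((b[0]+x0,b[0]+x0+b[2],b[1]+62,b[1]+62+b[3]))
(a,b,t,u),(a2,b2,t2,u2)=P
for z in (.062,.075):
    L=onz(c,b-.5,(t+u)/2-.5,z);D=onz(c,a2-.5,(t2+u2)/2-.5,z); d=(L-D)
    print(z,L.round(4),D.round(4),np.linalg.norm(d),np.degrees(np.arctan2(d[1],d[0])),((L+D)/2).round(4))
for q in [(t,t2),(u,u2)]:
    L=onz(c,b-8,q[0],.075);D=onz(c,a2+8,q[1],.075);print('edge',L.round(4),D.round(4))
l=onz(c,80+115/2,60+136/2,.006);d=onz(c,80+682/2,60+143/2,.006);print('plate',np.linalg.norm(l-d),np.degrees(np.arctan2(*(l-d)[:2][::-1])),l,d)
o=env.get_obs();print(o['tool_pos'],o['tool_rot'])
```

```text
218 72 [ 17  31 480]
346 74 [ 20  30 494]
0.062 [0.5422 0.1219 0.062 ] [0.5629 0.0018 0.062 ] 0.12183886880723349 99.77113998665531 [0.5525 0.0618 0.062 ]
0.075 [0.5407 0.1198 0.075 ] [0.5606 0.0042 0.075 ] 0.11735060300882304 99.77113998665534 [0.5507 0.062  0.075 ]
edge [0.5541 0.1298 0.075 ] [ 0.5765 -0.0014  0.075 ]
edge [0.5233 0.1252 0.075 ] [ 0.547  -0.0084  0.075 ]
plate 0.3739656713996692 99.73659785933836 [0.47603644 0.24947839 0.006     ] [ 0.53928113 -0.11910055  0.006     ]
[0.43812522 0.05133136 0.43402628] [ 1.79970226e+02 -3.32211222e-02  1.02054741e+01]
```

Gap middle is (0.5507, 0.062) at yaw 99.75. The 120 mm gap, 30 mm barrel and 42.5 mm plate half-width all check out.

```bash
python3 g.py .5507 .062 .40 99.75
```

```text
[0.4381 0.0513 0.434 ] [ 1.7997e+02 -3.0000e-02  1.0210e+01] q7 -94.1
shift cm [11.27  0.94  3.41] twist [ 5.000e-02 -0.000e+00 -8.954e+01]
```

{"fn": "servo_tool", "kwargs": {
  "plan": [
    {"xyz":[2,0.2,0.5],"twist":[0,0,-6],"jaw":1},
    {"xyz":[4,0.4,1],"twist":[0,0,-12],"jaw":1},
    {"xyz":[6,0.6,1.5],"twist":[0,0,-18],"jaw":1},
    {"xyz":[8,0.8,2],"twist":[0,0,-24],"jaw":1},
    {"xyz":[10,0.9,2],"twist":[0,0,-30],"jaw":1},
    {"xyz":[11.3,0.9,2],"twist":[0,0,-36],"jaw":1},
    {"xyz":[11.3,0.9,2],"twist":[0,0,-42],"jaw":1},
    {"xyz":[11.3,0.9,2],"twist":[0,0,-48],"jaw":1},
    {"xyz":[11.3,0.9,2],"twist":[0,0,-54],"jaw":1}
  ]
}}

```text
time_s: 18.12
tool_pos: [0.5516, 0.0606, 0.4134]
tool_rot: [180.0, 0.1, 64.3]
force: [0.2, -0.0, -0.4]
grip_width: 0.0137
grasp_force: 15.0
```

```bash
python3 g.py .5507 .062 .40 99.75
```

```text
[0.5516 0.0606 0.4134] [1.7998e+02 1.1000e-01 6.4270e+01] q7 -31.8
shift cm [ 0.09 -0.14  1.34] twist [-1.000e-02  1.100e-01 -3.548e+01]
```

{"fn": "servo_tool", "kwargs": {
  "plan": [
    {"xyz":[0.1,-0.1,1],"twist":[0,0.1,-6],"jaw":1},
    {"xyz":[0.1,-0.1,1],"twist":[0,0.1,-12],"jaw":1},
    {"xyz":[0.1,-0.1,1],"twist":[0,0.1,-18],"jaw":1},
    {"xyz":[0.1,-0.1,1],"twist":[0,0.1,-24],"jaw":1},
    {"xyz":[0.1,-0.1,1],"twist":[0,0.1,-30],"jaw":1},
    {"xyz":[0.1,-0.1,1],"twist":[0,0.1,-35.5],"jaw":1},
    {"xyz":[0.1,-0.1,1],"twist":[0,0.1,-35.5],"jaw":1},
    {"xyz":[0.1,-0.1,1],"twist":[0,0.1,-35.5],"jaw":1},
    {"xyz":[0.1,-0.1,1],"twist":[0,0.1,-35.5],"jaw":1}
  ]
}}

```text
time_s: 18.87
tool_pos: [0.5506, 0.0633, 0.4037]
tool_rot: [180.0, -0.1, 99.5]
force: [0.1, 0.0, -0.4]
grip_width: 0.014
grasp_force: 15.0
```

```bash
python3 g.py .5507 .062 .2512 99.75
```

```text
[0.5506 0.0633 0.4037] [ 1.7997e+02 -7.0000e-02  9.9460e+01] q7 3.1
shift cm [-0.15 -0.02 15.25] twist [ 0.03 -0.07 -0.29]
```

{"fn": "servo_tool", "kwargs": {
  "plan": [
    {"xyz":[-0.1,0,2],"twist":[0,0,-0.3],"jaw":1},
    {"xyz":[-0.1,0,4],"twist":[0,0,-0.3],"jaw":1},
    {"xyz":[-0.1,0,6],"twist":[0,0,-0.3],"jaw":1},
    {"xyz":[-0.1,0,8],"twist":[0,0,-0.3],"jaw":1},
    {"xyz":[-0.1,0,10],"twist":[0,0,-0.3],"jaw":1},
    {"xyz":[-0.1,0,12],"twist":[0,0,-0.3],"jaw":1},
    {"xyz":[-0.1,0,13.5],"twist":[0,0,-0.3],"jaw":1},
    {"xyz":[-0.1,0,14.5],"twist":[0,0,-0.3],"jaw":1},
    {"xyz":[-0.1,0,15.2],"twist":[0,0,-0.3],"jaw":1},
    {"xyz":[-0.1,0,15.2],"twist":[0,0,-0.3],"jaw":1}
  ]
}}

```text
time_s: 19.7
tool_pos: [0.5502, 0.0637, 0.2506]
tool_rot: [-179.9, -0.1, 100.0]
force: [0.0, -0.4, -0.6]
grip_width: 0.0145
grasp_force: 15.0
```

{"fn": "servo_tool", "kwargs": {
  "plan": [
    {"xyz":[0,0,0],"twist":[0,0,0],"jaw":1},
    {"xyz":[0,0,0],"twist":[0,0,0],"jaw":1},
    {"xyz":[0,0,0],"twist":[0,0,0],"jaw":1},
    {"xyz":[0,0,0],"twist":[0,0,0],"jaw":1}
  ]
}}

```text
time_s: 20.03
tool_pos: [0.551, 0.064, 0.2527]
tool_rot: [179.9, -0.1, 100.0]
force: [-0.6, 0.3, -1.6]
grip_width: 0.014
grasp_force: 15.0
```

```bash
python3 g.py .5507 .062 .2512 99.75; python3 s.py|tail -4
```

```text
[0.551  0.064  0.2527] [ 1.7987e+02 -1.1000e-01  1.0002e+02] q7 7.1
shift cm [-0.19 -0.06  0.15] twist [ 0.13 -0.11  0.27]
force [-0.646  0.277 -1.596]
wrist_torque [-0.046 -0.022  0.039]
grip_width 0.014
grasp_force 15.0
```

{"fn": "servo_tool", "kwargs": {
  "plan": [
    {"xyz":[-0.2,0,0.15],"twist":[0.1,-0.1,0.2],"jaw":1},
    {"xyz":[-0.2,0,0.15],"twist":[0.1,-0.1,0.2],"jaw":1},
    {"xyz":[-0.2,0,0.15],"twist":[0.1,-0.1,0.2],"jaw":1},
    {"xyz":[-0.2,0,0.15],"twist":[0.1,-0.1,0.2],"jaw":1},
    {"xyz":[-0.2,0,0.15],"twist":[0.1,-0.1,0.2],"jaw":1},
    {"xyz":[-0.2,0,0.15],"twist":[0.1,-0.1,0.2],"jaw":1},
    {"xyz":[-0.2,0,0.15],"twist":[0.1,-0.1,0.2],"jaw":1},
    {"xyz":[-0.2,0,0.15],"twist":[0.1,-0.1,0.2],"jaw":1}
  ]
}}

```text
time_s: 20.7
tool_pos: [0.551, 0.062, 0.2503]
tool_rot: [-179.9, 0.0, 99.8]
force: [-0.3, -0.4, 0.3]
grip_width: 0.0138
grasp_force: 15.0
```

```bash
python3 g.py .5507 .062 .2512 99.75
python3 - <<'E'
from h import *
# independent check: detector/lamp lens barrels and fingers in the side view
c=cam('side','s9.png')
for n,X in [('mid',[.5507,.062,.075]),('lampface',[.5406,.1211,.075]),('lamp barrel far',[.538,.136,.075])]: print(n,proj(c,X).round(1))
g=cv2.cvtColor(c['img'],cv2.COLOR_RGB2GRAY); u,v=proj(c,[.5406,.1211,.075]).astype(int)
m=np.zeros_like(g); m[v-12:v+13,u-14:u+15]=g[v-12:v+13,u-14:u+15]<60
n,l,s,ce=cv2.connectedComponentsWithStats(m); print(s[1:],ce[1:].round(1))
print(env.get_obs()['joint_velocities'].round(2))
E
```

```text
[0.551  0.062  0.2503] [-179.93    0.     99.82] q7 7.1
shift cm [ 0.   -0.03 -0.09] twist [-0.07  0.    0.07]
mid [263.8 207.3]
lampface [248.  198.4]
lamp barrel far [244.1 196.3]
[[233 186  29  18 301]
 [255 192   7  19  98]] [[244.1 192.3]
 [258.7 201. ]]
[ 0.04 -0.04 -0.02  0.04  0.    0.03 -0.  ]
```

```bash
python3 -c "
from cell import env
print(env.sign_off())"
```

```text
the job is handed in; nothing more can be done
None
```

The job is handed in: the key is wound to its stop, and the taller cell is held upright in the middle of the lens gap, within about 1 mm of the point I measured (handed in at about 21 s of 56 s; no verdict was returned).

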